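# Set up the belt length gauge on the parts counter

## Robot

A 6-joint arm with a two-finger parallel gripper is mounted at the origin on the work surface. World frame = base frame: x ahead of the robot, y to its left, z up, the work surface at z = 0. Lengths are in m, angles in degrees, forces in N, time in s.
With the tool pointing down it reaches from about 0.375 to 0.9 m from the base axis. Payload 3.1 kg.
Tool frame: the origin (TCP) lies on the centre line of the jaws, within the pads' length; the fingertips stand 25 mm ahead of it and the grasp point (between the pads) lies 6 mm ahead of it; z points along the fingers, y is the line along which they close (so a half turn about z gives the same grasp; the last joint's range is limited). The gripper opens to 87 mm and grips with 3 to 60 N. Pads are 19 mm wide; open, the fingers measure 117 mm over their backs; the gripper's body (75 mm by 190 mm) begins 51 mm behind the grasp point.
Start: joints at [-77.664, 30.224, 82.088, -0, 67.689, -10.227], TCP at [0.24, -0.577, 0.248] pointing down, gripper open.
Joint ranges: [-176.69, 176.69], [-43.24, 126.21], [12.49, 139.97], [-82, 262], [0, 151.66], [-163.58, 163.58]. Speed limits (degrees/s): [159.86, 159.86, 180, 180, 180, 180].

## Interface

Orientations are given as a 3x3 rotation matrix whose columns are the frame's x, y, z axes.
In Python, from rig import * gives the robot as it stands.
- The arm moves only by the tool step_arm, never from a script. Its argument "steps" is a list of rows, each a list of 7 numbers: the shift along the tool's x, y, z normalised to -1 to 1, where 1 is 0.3 m, then the turn, a rotation vector about the tool's x, y, z normalised to -1 to 1, where 1 is 45 degrees, then the gripper's target within -1 to 1 (shut at 1, half-way at 0, fully open at -1). A call has 1 to 8 rows; each row is the pose to reach, as a shift and turn from the pose commanded when the call began, along the tool's axes at that moment; what a row does not reach only later rows make up. A row lasts 1/12 s, in which the tool goes at most 41.7 mm and 7.16 degrees, less where a joint would pass 70% of its speed; a pose out of reach is approached as far as the arm can. A call with a number of a shift or a turn outside -1 to 1 is refused whole. A call with a gripper value outside its range is refused whole. The fingers move at their own pace and stop on an object; the grip force is fixed at half the most. Time passes only in rows, so rows that repeat a pose let the fingers close. It gives the time, the measured TCP pose, the force, the opening and the grip force at its end, in the units of the state.
- read_state(): the state, without advancing time (a new reading comes with each control period).
- capture(name): name is "scene" or "top"; returns a dict with "image" (420x560x3 uint8, red, green, blue), "vertical_fov" (degrees; the focal length in pixels is half the picture's height over the tangent of half this angle, whatever the lens; pixels are square), "cx", "cy" (the principal point, pixels), "k1" (the pictures are not rectified: a ray, as slopes to the right and down, at radius r is drawn at 1 + k1 r^2 times it, then the intrinsics apply), "world_from_camera" (4x4, takes a point from camera to world coordinates). Camera axes: x right, y down, z forward; pixel columns grow to the right and rows downward; lengths in m; the calibration is good to about 2 mm. A picture is of the moment at which its call begins. There is no depth.
- hand_in(): hands the job in; it is judged then, once.
The state is a dict: "time_s": time; "joint_positions": joint angles; "qvel": joint speeds; "tau": joint torques, N m; "position": TCP position; "tcp_rot": TCP orientation; "force": force on the tool from outside, world axes, zero at the start; "moment": the same for the moment, N m; "opening": opening from 0.0 (shut) to 1.0 (fully open); "grasp_force": force on a finger pad.
Only numpy, scipy, OpenCV 4.12 (cv2) and the standard library are available. Lean on these libraries where they do the work, as an engineer would, in place of code of your own. Each camera call takes 0.05 s, during which the arm holds its last target. There are 200 camera calls.

## Task

Set up the belt gauge: slide the brass sleeve down over the upright shaft until it sits flat on the base, then let go of it. Take hold of the sliding leg, draw it out against its spring until its yellow pointer lines up with the red mark, and, while holding the leg at the mark, push the red cam lever fully closed. Finish still holding the leg at the mark with the lever closed (I will tighten the lock screw, so do not let go), and leave the other stock on the counter alone.

Things in the scene. Friction and masses are not known exactly. Their poses are not given: they have to be found in the camera images.
- gauge: Blue belt gauge fixed to the counter: base 135 x 430 mm, 14 mm thick, aluminium rail along its y axis (rail top 20 mm above the counter). Origin on the counter under the rail's centre line. y points from the shaft end to the far end, the way the leg is drawn out; x across the rail, away from the robot; z up. Its place and yaw vary.
- shaft_foot (a point): Centre of the foot of the upright steel shaft, on the aluminium seat 20 mm above the counter. The shaft is fixed to the gauge, 19 mm in diameter and 50 mm tall, its top 5 mm tapering to 12 mm.
- shaft_top (a point): Centre of the shaft's top, 70 mm above the counter.
- sleeve: Loose brass sleeve standing upright on the counter: outer diameter 48 mm, bore 22 mm, height 32 mm, about 0.15 kg. Origin at the centre of its underside, z up along the bore.
- leg: Sliding leg, runs along the gauge's y (+y is out, travel 190 mm), cannot turn or lift. A spring draws it home (1.5 N at home, 4 N far out): it runs back if let go, even with the lever closed. Origin on the rail's centre line and top, 20 mm above the counter; axes as the gauge's. Grey block x -50 to +50, y -45 to +85, top at z = 26 mm; it carries the fin, pointer and lever.
- fin_top (a point): Top of the leg's aluminium grip fin, above the leg's origin, 96 mm above the counter. Fin (leg's frame): plate 12 mm thick in y, centred on y = 0, x -105 to +50, z 26 to 76 mm. Pinch it from above, fingers on its -y and +y sides; its near end (x -105 to -65 mm) is clear of the open lever. Fingers pinching lightly (5 N) can slide along it in x.
- pointer (a point): Tip of the leg's yellow pointer, at x = +74 mm, y = 0 mm in the leg's frame, beside the white scale.
- mark: Red length mark on the white scale at the gauge's +x side: a bar 22 mm long in x, 4 mm wide in y, with a small clip at its outer end. Origin at the bar's centre underside, axes as the gauge's. The pointer lines up when its tip has the same y along the gauge as this origin (in x it stays 14 mm short). 90 to 160 mm out from the leg's home.
- lever (a joint): Red cam lever on the leg, swings level over the fin's top. 0 = open: from its pivot it points to the gauge's -y, leaning 0.6 rad to -x (to the robot). Grows as it swings to +x; stop at 0.8 = fully closed, leaning 0.2 rad to +x. Stays where left; 2 N moves it. Fingers pinching the fin on its -x side and slid to +x push it shut, ending with their middle near x = -10 to 0 mm in the leg's frame.
- lever_pivot (a point): Lever's pivot axis, at x = 0, y = +65 mm in the leg's frame, on a column 26 mm in diameter whose cap reaches 107 mm above the counter. The lever's arm is 12 mm wide, 98 to 106 mm above the counter.
- lever_tip (a point): Centre of the lever's round tip (16 mm across), 95 mm from the pivot, 102 mm above the counter.
- spray: Bystander: aerosol can with red label, 54 mm diameter, 160 mm tall. Origin at the centre of its underside.
- tin: Bystander: white and blue tin, 80 mm diameter, 70 mm tall. Origin at the centre of its underside.
- carton: Bystander: small cardboard carton, 90 x 60 x 50 mm. Origin at the centre of its underside.
- filter: Bystander: orange oil filter, 72 mm diameter, 85 mm tall. Origin at the centre of its underside.
Things that resemble listed ones, but are neither listed nor needed, are in the scene too. Several things look just like the sleeve: the one meant starts nearest to the robot's base.

How it is judged:
By the outcome, as a careful person would: the job done as asked, in the order asked, and still so for the second after the job is handed in, while the arm keeps its last pose, push and grip.
It also fails if it takes over 67 s, if anything falls off the work surface, if the arm or the gripper's body presses on something with over 40 N, if the wrist force passes 120 N, or if a joint passes its speed limit or range.

## Working session

There is one attempt and no reset: what is moved stays moved. The work goes in short steps, Python scripts to look and compute and a tool call to move; the robot and the scene stay as the last step left them, time stands still between calls to the robot, and variables do not carry over. Pictures are saved under pics/ and viewed, at most 10 in all, crops included, and the job is handed in when it is done.

Besides the shell and the picture viewer there is one more tool, called as name(argument=value, ...), one argument or row to a line, values as JSON. step_arm: Moves the arm, as the interface text tells. Scaled input: -1 to 1 covers 0.3 m each way for a shift and 45 degrees each way for a turn. Its arguments: {"type":"object","properties":{"steps":{"type":"array"}},"required":["steps"]}

```bash
ls; mkdir -p pics; python3 - <<'E'
from rig import *
import cv2,numpy as np
for n in("scene","top"):
    c=capture(n); cv2.imwrite(f"pics/{n}0.png",c["image"][:,:,::-1]); np.save(n+"0.npy",c,allow_pickle=True)
    print(n,c["vertical_fov"],c["cx"],c["cy"],c["k1"],np.round(c["world_from_camera"],4).tolist())
s=read_state();print(s)
E
```

```text
pics
scene 45.14989121693565 277.77208475468956 214.7989911059372 0.02534667182747196 [[-0.7041, 0.4532, -0.5466, 1.1581], [0.7098, 0.4701, -0.5246, 0.6205], [0.0192, -0.7574, -0.6527, 0.8522], [0.0, 0.0, 0.0, 1.0]]
top 42.76538657377908 286.00629524205806 204.89721193628318 -0.20378666075137447 [[-0.0244, -0.9935, 0.1114, 0.3297], [-0.9997, 0.0243, -0.0023, -0.0142], [-0.0005, -0.1114, -0.9938, 1.6889], [0.0, 0.0, 0.0, 1.0]]
{'time_s': 0.1, 'joint_positions': array([-7.76648468e+01,  3.02722587e+01,  8.21497124e+01,  2.83010226e-04,
        6.76872724e+01, -1.02276183e+01]), 'qvel': array([-0.03447242, -0.12916386, -0.11835616, -0.00823819,  0.12276897,
       -0.09875892]), 'tau': array([-1.73128606e-04, -4.40985417e+01, -1.77151108e+01,  6.35087932e-02,
        5.34076814e-02, -3.96941027e-05]), 'position': array([ 0.23970329, -0.57655058,  0.24668052]), 'tcp_rot': array([[ 9.23460512e-01,  3.83693264e-01, -4.02854916e-04],
       [ 3.83693322e-01, -9.23458695e-01,  1.86361875e-03],
       [ 3.43038086e-04, -1.87555107e-03, -9.99998182e-01]]), 'force': array([-0.02242506, -0.29853686,  1.0365965 ]), 'moment': array([0.03713791, 0.02478327, 0.01101833]), 'grasp_force': 0.0, 'opening': 1.0007821872103786}
```

View pics/top0.png

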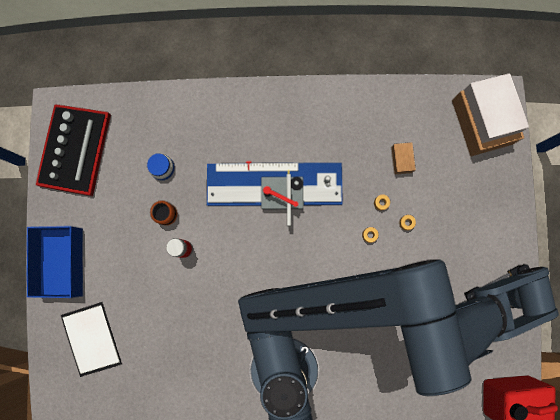

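View pics/scene0.png

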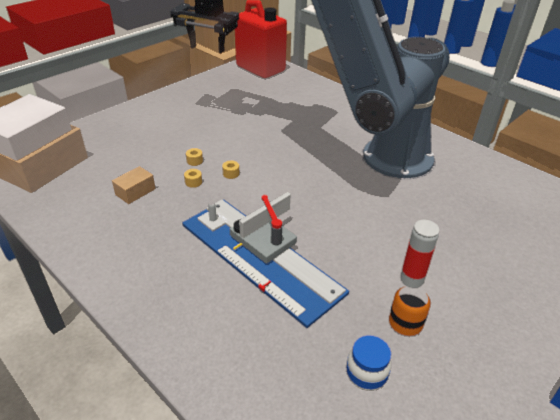

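The top view shows the gauge at about (275,184), with its shaft near (327,181), its lever at (267,190)-(297,205) and the mark near (249,166). Three sleeves are at (370,235), (407,223) and (382,202). The scene view shows the shaft at (211,212), the mark at (264,288) and the sleeves near (194,157), (231,169) and (193,178).

```bash
cat >h.py <<'E'
import numpy as np,cv2
def load(n): return np.load(n+".npy",allow_pickle=True).item()
def K(c):
    f=c["image"].shape[0]/2/np.tan(np.radians(c["vertical_fov"]/2)); return f
def ray(c,uv):
    f=K(c); d=(np.array(uv,float)-[c["cx"],c["cy"]])/f; s=d.copy()
    for _ in range(20): s=d/(1+c["k1"]*(s@s))
    T=c["world_from_camera"]; return T[:3,3],T[:3,:3]@np.r_[s,1]
def onz(c,uv,z):
    o,d=ray(c,uv); return o+d*(z-o[2])/d[2]
def proj(c,p):
    T=c["world_from_camera"]; q=T[:3,:3].T@(np.array(p)-T[:3,3]); s=q[:2]/q[2]
    return s*(1+c["k1"]*(s@s))*K(c)+[c["cx"],c["cy"]]
def tri(c1,u1,c2,u2):
    o1,d1=ray(c1,u1);o2,d2=ray(c2,u2)
    t=np.linalg.lstsq(np.c_[d1,-d2],o2-o1,rcond=None)[0]
    a,b=o1+t[0]*d1,o2+t[1]*d2; return (a+b)/2,np.linalg.norm(a-b)
def blobs(c,lo,hi,box,amin=10):
    hsv=cv2.cvtColor(c["image"],cv2.COLOR_RGB2HSV); m=cv2.inRange(hsv,np.array(lo),np.array(hi))
    k=np.zeros_like(m); x0,y0,x1,y1=box; k[y0:y1,x0:x1]=m[y0:y1,x0:x1]
    cs,_=cv2.findContours(k,cv2.RETR_EXTERNAL,cv2.CHAIN_APPROX_NONE)
    return [x for x in cs if cv2.contourArea(x)>=amin]
def hullc(x):
    M=cv2.moments(cv2.convexHull(x)); return np.array([M["m10"],M["m01"]])/M["m00"]
E
python3 - <<'E'
from h import *
t,s=load("top0"),load("scene0")
for n,c,box in(("top",t,(350,185,425,250)),("scene",s,(175,140,250,190))):
    for b in blobs(c,(15,90,80),(35,255,255),box):
        u=hullc(b); p=onz(c,u,.016); print(n,"sleeve",u.round(1),cv2.contourArea(b),p.round(4),np.hypot(*p[:2]).round(3))
for n,c,box in(("top",t,(195,150,350,220)),("scene",s,(170,190,360,330))):
    bl=max(blobs(c,(100,120,40),(125,255,255),box),key=cv2.contourArea)
    h=cv2.convexHull(bl); a=cv2.approxPolyDP(h,5,True)[:,0]
    print(n,"base",[(q.tolist(),onz(c,q,.014)[:2].round(4).tolist()) for q in a])
    for r in [((0,150,100),(8,255,255)),((22,120,120),(35,255,255))]:
        for b in blobs(c,*r,box,1): print(n,r[0],hullc(b).round(1),cv2.contourArea(b),cv2.boundingRect(b))
a=cv2.resize(t["image"][155:230,200:350],None,fx=5,fy=5,interpolation=cv2.INTER_CUBIC)
cv2.imwrite("pics/tc.png",a[:,:,::-1])
a=cv2.resize(s["image"][185:325,175:355],None,fx=4,fy=4,interpolation=cv2.INTER_CUBIC)
cv2.imwrite("pics/sc.png",a[:,:,::-1])
E
```

```text
top sleeve [370.  234.5] 178.5 [ 0.4174 -0.2791  0.016 ] 0.502
top sleeve [407.6 221.9] 167.0 [ 0.4536 -0.4009  0.016 ] 0.605
top sleeve [381.8 201.7] 170.0 [ 0.5198 -0.3209  0.016 ] 0.611
scene sleeve [192.8 177.5] 250.0 [ 0.5147 -0.3252  0.016 ] 0.609
scene sleeve [230.5 169.3] 232.5 [ 0.4143 -0.2829  0.016 ] 0.502
scene sleeve [194.  156.4] 223.5 [ 0.4488 -0.404   0.016 ] 0.604
top base [([207, 199], [0.5423, 0.2312]), ([207, 164], [0.6547, 0.2306]), ([286, 172], [0.6222, -0.0205])]
top (0, 150, 100) [278.5 195.8] 125.0 (263, 186, 35, 21)
top (0, 150, 100) [248.  163.8] 4.0 (246, 161, 5, 9)
scene base [([235, 250], [0.6182, -0.0338]), ([243, 246], [0.5958, -0.0306]), ([348, 292], [0.5284, 0.2327]), ([305, 326], [0.6614, 0.2281]), ([265, 292], [0.6571, 0.1073])]
scene (0, 150, 100) [263.8 285.4] 19.5 (259, 281, 11, 10)
scene (0, 150, 100) [271.7 213.2] 168.5 (262, 195, 20, 34)
scene (22, 120, 120) [237.6 245.6] 9.0 (234, 243, 8, 6)
```

View pics/tc.png

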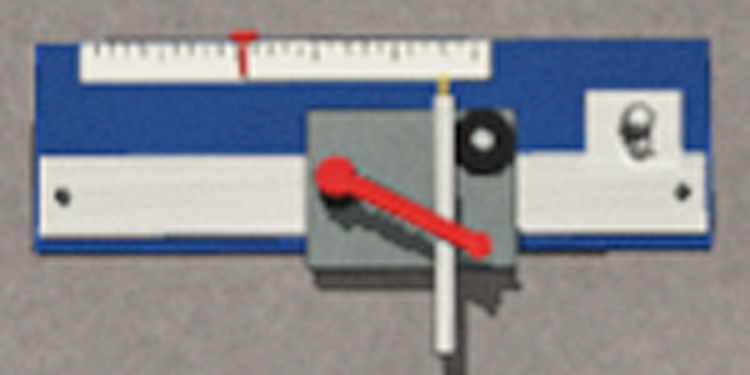

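View pics/sc.png

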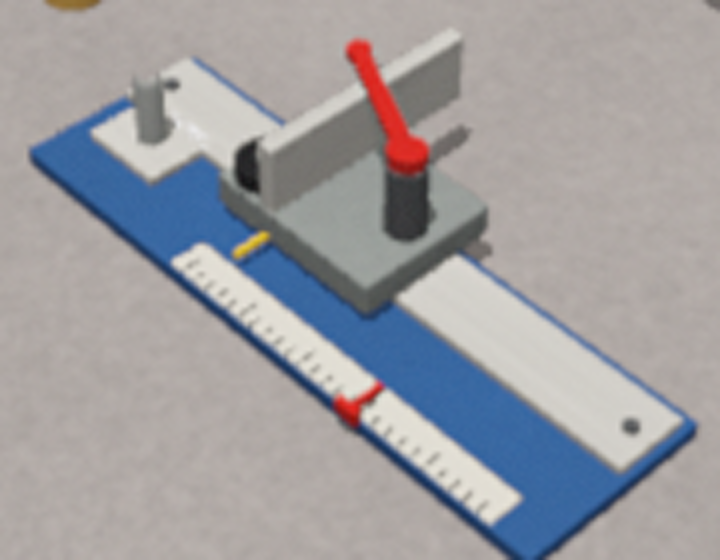

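The crops show the shaft top at top-crop (636,112) and scene-crop (147,79). The mark bar is at top-crop (242,58), the fin's near end at (444,352), its far end at (444,95) and the lever tip at (480,245).

```bash
python3 - <<'E'
from h import *
t,s=load("top0"),load("scene0")
T=lambda x,y:(x/5+200-.4,y/5+155-.4); S=lambda x,y:(x/4+175-.375,y/4+185-.375)
def two(n,a,b,z):
    p,e=tri(t,T(*a),s,S(*b)); print(n,"top",onz(t,T(*a),z)[:2].round(4),"scene",onz(s,S(*b),z)[:2].round(4),"tri",p.round(4),e.round(4))
two("shaft top",(636,112),(147,79),.07)
two("screw near shaft",(683,192),(172,85),.02)
two("screw far",(62,196),(631,427),.02)
two("fin far end top",(444,95),(265,153),.096)
two("fin near end top",(444,352),(460,37),.096)
two("lever tip",(480,246),(358,49),.106)
two("pivot",(335,176),(407,152),.107)
two("mark bar in",(243,76),(379,388),.02)
two("mark bar clip",(243,38),(346,405),.02)
two("pointer tip",(443,80),(237,252),.03)
for n,q in(("BL",(37,43)),("BR",(710,40)),("FL",(34,252)),("FR",(710,248))): print(n,onz(t,T(*q),.014).round(4))
for n,q in(("A",(31,153)),("C",(695,428)),("D",(533,560))): print(n,onz(s,S(*q),.014).round(4))
E
```

```text
shaft top top [ 0.5939 -0.1448] scene [ 0.5913 -0.1469] tri [ 0.5934 -0.1444  0.0727] 0.0003
screw near shaft top [ 0.5505 -0.1767] scene [ 0.5475 -0.1803] tri [ 0.5501 -0.1765  0.0238] 0.0004
screw far top [0.5576 0.2143] scene [0.5557 0.2109] tri [0.5576 0.2132 0.0234] 0.0016
fin far end top top [ 0.6028 -0.0273] scene [ 0.6043 -0.0253] tri [ 0.603  -0.0272  0.094 ] 0.0005
fin near end top top [ 0.4478 -0.0235] scene [ 0.4494 -0.0218] tri [ 0.4479 -0.0234  0.0943] 0.0002
lever tip top [ 0.5097 -0.0464] scene [ 0.5104 -0.0472] tri [ 0.51   -0.0468  0.1059] 0.0011
pivot top [0.5536 0.0389] scene [0.5552 0.0382] tri [0.5542 0.0383 0.1064] 0.0016
mark bar in top [0.6312 0.0987] scene [0.6333 0.0965] tri [0.6323 0.0976 0.0198] 0.003
mark bar clip top [0.6557 0.0984] scene [0.6547 0.0928] tri [0.6561 0.0968 0.0241] 0.0035
pointer tip top [ 0.6237 -0.0275] scene [ 0.6252 -0.0289] tri [ 0.6245 -0.0282  0.0298] 0.0021
BL [0.6573 0.2306 0.014 ]
BR [ 0.6484 -0.1981  0.014 ]
FL [0.5232 0.2332 0.014 ]
FR [ 0.5153 -0.1931  0.014 ]
A [ 0.6484 -0.1959  0.014 ]
C [0.527  0.2326 0.014 ]
D [0.6547 0.2299 0.014 ]
```

step_arm(
  steps=[
    [0.92, -0.685, 0.323, 0, 0, 0.5, -1],
    [0.92, -0.685, 0.323, 0, 0, 0.5, -1],
    [0.92, -0.685, 0.323, 0, 0, 0.5, -1],
    [0.92, -0.685, 0.323, 0, 0, 0.5, -1],
    [0.92, -0.685, 0.323, 0, 0, 0.5, -1],
    [0.92, -0.685, 0.323, 0, 0, 0.5, -1],
    [0.92, -0.685, 0.323, 0, 0, 0.5, -1],
    [0.92, -0.685, 0.323, 0, 0, 0.5, -1],
  ],
)

```text
time_s: 0.77
position: [0.4044, -0.2996, 0.1566]
tcp_rot: [[1.0, 0.0, -0.0], [0.0, -1.0, 0.0], [-0.0, -0.0, -1.0]]
force: [1.0, -0.3, -0.3]
opening: 1.001
grasp_force: 0.0
```

```bash
cat >>h.py <<'E'
def plan(st,target,yaw):
    "normalised step from the measured pose to a world TCP target, tool down, tool x at yaw (deg)"
    from scipy.spatial.transform import Rotation as R
    M=np.array(st["tcp_rot"]); y=np.radians(yaw)
    G=np.array([[np.cos(y),np.sin(y),0],[np.sin(y),-np.cos(y),0],[0,0,-1]])
    d=M.T@(np.array(target)-st["position"]); r=R.from_matrix(M.T@G).as_rotvec(degrees=True)
    print("shift",(d/.3).round(4),"turn",(r/45).round(3),"| pos",st["position"].round(4),"j",st["joint_positions"].round(1),"t",round(st["time_s"],2))
E
python3 - <<'E'
from rig import *
from h import *
plan(read_state(),(.416,-.281,.10),0)
E
```

```text
shift [ 0.0387 -0.0619  0.1886] turn [-0.     0.     0.001] | pos [ 0.4044 -0.2996  0.1566] j [-49.3  28.9 104.4   0.   46.7  40.7] t 0.77
```

step_arm(
  steps=[
    [0.039, -0.062, 0.18, 0, 0, 0, -1],
    [0.039, -0.062, 0.18, 0, 0, 0, -1],
    [0.039, -0.062, 0.18, 0, 0, 0, -1],
  ],
)

```text
time_s: 1.02
position: [0.4144, -0.2789, 0.1]
tcp_rot: [[1.0, 0.004, -0.006], [0.004, -1.0, 0.007], [-0.006, -0.007, -1.0]]
force: [-0.3, 0.2, -0.0]
opening: 0.998
grasp_force: 0.0
```

```bash
python3 - <<'E'
from rig import *
from h import *
s=read_state(); plan(s,(.416,-.281,.028),0)
import cv2
ims=[]
for n in("scene","top"):
    c=capture(n); u=proj(c,s["position"]+np.array([0,0,-.025])).astype(int); print(n,u)
    im=c["image"][u[1]-45:u[1]+45,u[0]-50:u[0]+50]; ims.append(cv2.resize(im,None,fx=4,fy=4,interpolation=cv2.INTER_CUBIC))
cv2.imwrite("pics/g1.png",np.hstack(ims)[:,:,::-1])
E
```

```text
shift [0.0067 0.0087 0.24  ] turn [-0.008  0.008  0.006] | pos [ 0.4144 -0.2789  0.1   ] j [-46.8  34.7 106.8   0.   39.1  43. ] t 1.02
scene [230 152]
top [372 234]
```

View pics/g1.png

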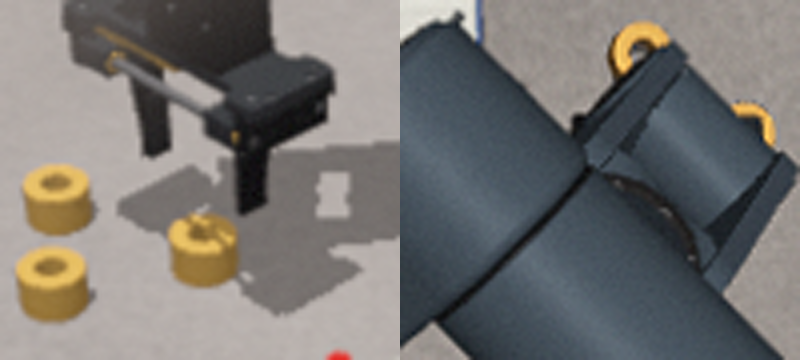

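The scene crop shows the open fingers astride the nearest sleeve (at crop (205,248)) and still above it. The arm hides it in the top view.

step_arm(
  steps=[
    [0.006, 0.005, 0.12, 0, 0, 0, -1],
    [0.006, 0.005, 0.24, 0, 0, 0, -1],
    [0.006, 0.005, 0.24, 0, 0, 0, -1],
    [0.006, 0.005, 0.24, 0, 0, 0, 1],
    [0.006, 0.005, 0.24, 0, 0, 0, 1],
    [0.006, 0.005, 0.24, 0, 0, 0, 1],
    [0.006, 0.005, 0.24, 0, 0, 0, 1],
    [0.006, 0.005, 0.24, 0, 0, 0, 1],
  ],
)

```text
time_s: 1.78
position: [0.4179, -0.2849, 0.033]
tcp_rot: [[1.0, 0.001, 0.002], [0.001, -1.0, -0.002], [0.002, 0.002, -1.0]]
force: [0.8, -1.1, -0.8]
opening: 0.705
grasp_force: 0.0
```

step_arm(
  steps=[
    [0, 0, 0.012, 0, 0, 0, 1],
    [0, 0, 0.012, 0, 0, 0, 1],
    [0, 0, 0.012, 0, 0, 0, 1],
    [0, 0, 0.012, 0, 0, 0, 1],
    [0, 0, 0.012, 0, 0, 0, 1],
    [0, 0, 0.012, 0, 0, 0, 1],
  ],
)

```text
time_s: 2.28
position: [0.4171, -0.2837, 0.028]
tcp_rot: [[1.0, 0.001, -0.001], [0.001, -1.0, 0.001], [-0.001, -0.001, -1.0]]
force: [-1.1, 2.7, 5.8]
opening: 0.547
grasp_force: 30.0
```

step_arm(
  steps=[
    [0, 0, 0, 0, 0, 0, -1],
    [0, 0, 0, 0, 0, 0, -1],
    [0, 0, 0, 0, 0, -0.16, -1],
    [0, 0, 0, 0, 0, -0.32, -1],
    [0, 0, 0, 0, 0, -0.48, -1],
    [0, 0, 0, 0, 0, -0.64, -1],
    [0, 0, 0, 0, 0, -0.8, -1],
    [0, 0, 0, 0, 0, -0.96, -1],
  ],
)

```text
time_s: 2.95
position: [0.4177, -0.2848, 0.0274]
tcp_rot: [[0.727, 0.687, 0.0], [0.687, -0.727, -0.001], [-0.0, 0.001, -1.0]]
force: [0.7, 0.2, 0.7]
opening: 0.982
grasp_force: 0.0
```

step_arm(
  steps=[
    [0, 0, 0, 0, 0, -1, -1],
    [0, 0, 0, 0, 0, -1, -1],
    [0, 0, 0, 0, 0, -1, -1],
    [0, 0, 0, 0, 0, -1, -1],
    [0, 0, 0, 0, 0, -1, -1],
    [0, 0, 0, 0, 0, -1, -1],
    [0, 0, 0, 0, 0, -1, -1],
    [0, 0, 0, 0, 0, -1, -1],
  ],
)

```text
time_s: 3.62
position: [0.4177, -0.2847, 0.0274]
tcp_rot: [[0.034, 0.999, 0.0], [0.999, -0.034, -0.001], [-0.001, 0.0, -1.0]]
force: [-0.5, 0.5, -0.3]
opening: 1.005
grasp_force: 0.0
```

step_arm(
  steps=[
    [0, 0, 0, 0, 0, -0.04, 1],
    [0, 0, 0, 0, 0, -0.04, 1],
    [0, 0, 0, 0, 0, -0.04, 1],
    [0, 0, 0, 0, 0, -0.04, 1],
    [0, 0, 0, 0, 0, -0.04, 1],
    [0, 0, 0, 0, 0, -0.04, 1],
    [0, 0, 0, 0, 0, -0.04, 1],
    [0, 0, 0, 0, 0, -0.04, 1],
  ],
)

```text
time_s: 4.28
position: [0.4173, -0.2842, 0.0276]
tcp_rot: [[0.003, 1.0, -0.0], [1.0, -0.003, 0.0], [0.0, -0.0, -1.0]]
force: [-0.6, -0.2, -0.5]
opening: 0.543
grasp_force: 30.0
```

step_arm(
  steps=[
    [0, 0, -0.12, 0, 0, 0, 1],
    [0, 0, -0.24, 0, 0, 0, 1],
    [0, 0, -0.34, 0, 0, 0, 1],
    [0.46, 0.583, -0.34, 0, 0, 0, 1],
    [0.46, 0.583, -0.34, 0, 0, 0, 1],
    [0.46, 0.583, -0.34, 0, 0, 0, 1],
    [0.46, 0.583, -0.34, 0, 0, 0, 1],
    [0.46, 0.583, -0.34, 0, 0, 0, 1],
  ],
)

```text
time_s: 4.95
position: [0.5823, -0.1542, 0.1296]
tcp_rot: [[0.003, 1.0, -0.001], [1.0, -0.003, 0.0], [0.0, -0.001, -1.0]]
force: [0.1, -1.0, -1.7]
opening: 0.541
grasp_force: 30.0
```

step_arm(
  steps=[
    [0.08, 0.1, 0, 0, 0, 0, 1],
    [0.08, 0.1, 0, 0, 0, 0, 1],
    [0.08, 0.1, 0, 0, 0, 0, 1],
  ],
)

```text
time_s: 5.2
position: [0.6125, -0.1299, 0.1291]
tcp_rot: [[-0.001, 1.0, 0.0], [1.0, 0.001, -0.0], [-0.0, 0.0, -1.0]]
force: [-0.4, 0.1, -2.2]
opening: 0.539
grasp_force: 30.0
```

step_arm(
  steps=[
    [-0.052, -0.067, 0, 0, 0, 0, 1],
    [-0.052, -0.067, 0, 0, 0, 0, 1],
    [-0.052, -0.067, 0, 0, 0, 0, 1],
    [-0.052, -0.067, 0, 0, 0, 0, 1],
    [-0.052, -0.067, 0, 0, 0, 0, 1],
  ],
)

```text
time_s: 5.62
position: [0.5911, -0.1479, 0.1297]
tcp_rot: [[0.004, 1.0, 0.0], [1.0, -0.004, 0.0], [0.0, 0.0, -1.0]]
force: [0.5, -0.0, -0.6]
opening: 0.541
grasp_force: 30.0
```

```bash
python3 - <<'E'
from rig import *
from h import *
s=read_state(); plan(s,(.5925,-.1455,.129),90)
ims=[]
for n in("scene","top"):
    c=capture(n); np.save(n+"1.npy",c,allow_pickle=True); P=s["position"]
    for b in blobs(c,(15,90,60),(35,255,255),(150,120,300,260) if n=="scene" else (310,150,345,205),8):
        u=hullc(b); print(n,u.round(1),cv2.contourArea(b),cv2.boundingRect(b),onz(c,u,P[2]-.0276+.016).round(4))
    u=proj(c,P+np.array([0,0,-.035])).astype(int); print("expected sleeve mid",proj(c,P-[0,0,.0116]).round(1),"origin crop",u-[50,45])
    ims.append(cv2.resize(c["image"][u[1]-45:u[1]+45,u[0]-50:u[0]+50],None,fx=4,fy=4,interpolation=cv2.INTER_CUBIC))
cv2.imwrite("pics/g2.png",np.hstack(ims)[:,:,::-1])
E
```

```text
shift [0.0081 0.0047 0.0022] turn [ 0.    -0.    -0.005] | pos [ 0.5911 -0.1479  0.1297] j [-24.6  37.6  90.1   0.   52.3 -24.3] t 5.62
scene [237.5 245.6] 13.0 (234, 243, 8, 6) [0.6731 0.0414 0.1181]
scene [192.3 184.6] 12.0 (190, 183, 6, 4) [ 0.6115 -0.1881  0.1181]
scene [211.7 187.9] 297.5 (203, 178, 18, 21) [ 0.5866 -0.1467  0.1181]
scene [151.8 183.7] 11.5 (150, 178, 5, 12) [ 0.6786 -0.257   0.1181]
scene [195.9 178.8] 11.0 (193, 176, 6, 7) [ 0.5911 -0.2003  0.1181]
scene [225.8 163.3] 8.5 (223, 161, 6, 6) [ 0.4966 -0.2001  0.1181]
scene [208.  165.3] 62.0 (193, 157, 31, 18) [ 0.5345 -0.224   0.1181]
scene [201.4 155.4] 9.0 (199, 153, 7, 5) [ 0.5187 -0.2695  0.1181]
scene [189.9 151.1] 29.0 (186, 148, 9, 8) [ 0.528  -0.3053  0.1181]
expected sleeve mid [209.8 188.4] origin crop [160 151]
expected sleeve mid [329.1 175.3] origin crop [278 131]
```

View pics/g2.png

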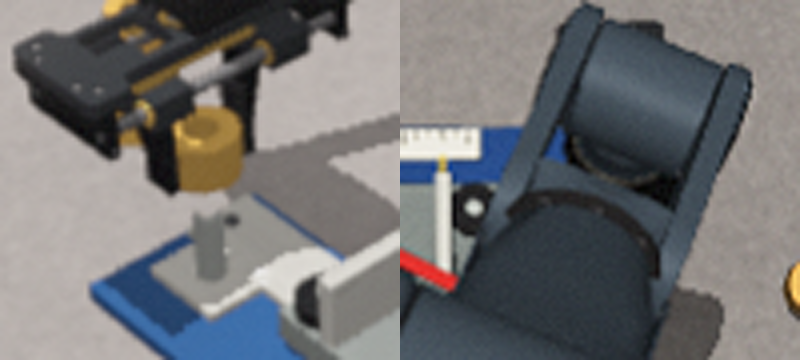

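The scene crop shows the sleeve held above the shaft. The sleeve's right edge is at crop x 243 and its bore is near (207,123). The shaft axis is near x 211 with its top at y 212. The top view is hidden by the arm, so I measure edges in the scene view.

```bash
python3 - <<'E'
from rig import *
from h import *
c=load("scene1"); im=c["image"].astype(int)
P=read_state()["position"]
print("sleeve R-B rows");
for r in (184,187,190,193,196,198,199,200): print(r,(im[r,200:228,0]-im[r,200:228,2]).tolist())
print("shaft gray cols 203..222")
for r in range(201,222,2): print(r,im[r,203:222].sum(1).tolist())
print("bore: sum cols 203..221")
for r in range(177,188): print(r,im[r,203:222].sum(1).tolist())
# expected outline of the sleeve held at TCP and of shaft at nominal
def ring(x,y,z,r): 
    a=np.linspace(0,2*np.pi,120,endpoint=False); return np.array([proj(c,(x+r*np.cos(t),y+r*np.sin(t),z)) for t in a])
zb=P[2]-.0276
for n,z,r in(("bot",zb,.024),("top",zb+.032,.024),("bore",zb+.032,.011)):
    q=ring(P[0],P[1],z,r); print(n,q.min(0).round(1),q.max(0).round(1),proj(c,(P[0],P[1],z)).round(1))
for n,z,r in(("shtop",.07,.006),("sh65",.065,.0095),("foot",.02,.0095)):
    q=ring(.5925,-.1455,z,r); print(n,q.min(0).round(1),q.max(0).round(1),proj(c,(.5925,-.1455,z)).round(1))
for d in((.001,0,0),(0,.001,0)): print("px/mm",d,proj(c,np.array((.5925,-.1455,.07))+d)-proj(c,(.5925,-.1455,.07)))
E
```

```text
sleeve R-B rows
184 [-2, -4, 0, 66, 128, 115, 92, 80, 81, 85, 79, 81, 83, 86, 96, 99, 102, 101, 102, 91, 56, 12, 1, 8, 11, 12, 11, 11]
187 [-3, 1, -5, 27, 91, 99, 101, 113, 116, 115, 106, 101, 100, 99, 98, 101, 91, 88, 82, 81, 54, 16, 1, 5, 11, 11, 11, 12]
190 [4, -4, -4, 10, 53, 79, 80, 83, 81, 81, 80, 84, 83, 82, 81, 80, 81, 83, 79, 77, 49, 14, 6, 8, 8, 8, 8, 9]
193 [-2, -2, -4, 6, 41, 76, 82, 82, 80, 81, 82, 82, 82, 81, 81, 80, 83, 79, 80, 76, 40, 16, 8, 8, 8, 8, 7, 9]
196 [-2, -2, 0, -3, 22, 74, 82, 82, 83, 83, 81, 83, 83, 78, 80, 82, 80, 80, 54, 25, 9, 7, 8, 7, 9, 8, 7, 9]
198 [8, 4, 0, 0, 9, 42, 62, 69, 70, 72, 73, 77, 68, 62, 46, 41, 30, 17, 11, 8, 7, 9, 7, 7, 7, 8, 9, 9]
199 [11, 8, 6, 5, 9, 12, 16, 24, 26, 28, 31, 35, 20, 16, 15, 15, 12, 9, 7, 8, 8, 7, 2, -17, -10, 3, 8, 8]
200 [10, 10, 11, 9, 9, 11, 11, 12, 12, 13, 14, 14, 11, 10, 10, 10, 12, 8, 7, 7, 7, 8, 5, -21, -40, -23, 2, 9]
shaft gray cols 203..222
201 [523, 531, 536, 535, 536, 533, 531, 529, 528, 530, 526, 529, 527, 522, 434, 407, 425, 434, 440]
203 [524, 531, 531, 529, 527, 499, 497, 517, 523, 524, 518, 467, 451, 4
[... 1703 characters left out ...]
59, 353, 359, 361, 324, 198, 87]
185 [172, 398, 396, 414, 375, 354, 342, 309, 304, 326, 343, 354, 360, 362, 364, 348, 301, 195, 95]
186 [143, 332, 356, 396, 473, 494, 492, 397, 344, 351, 353, 361, 359, 355, 343, 313, 283, 198, 106]
187 [129, 323, 353, 365, 417, 437, 439, 384, 355, 355, 359, 365, 344, 321, 306, 282, 276, 210, 120]
bot [200.1 187.7] [220.4 200.2] [210.3 193.9]
top [199. 177.] [219.7 189.4] [209.4 183.1]
bore [204.6 180.3] [214.1 186. ] [209.4 183.1]
shtop [208.9 203.3] [213.9 206.5] [211.4 204.9]
sh65 [207.6 204. ] [215.5 209. ] [211.5 206.4]
foot [208.9 217.9] [216.6 222.9] [212.7 220.4]
px/mm (0.001, 0, 0) [-0.32140377  0.18309567]
px/mm (0, 0.001, 0) [0.26550128 0.1903241 ]
```

step_arm(
  steps=[
    [0.002, 0, 0.06, 0, 0, 0, 1],
    [0.002, 0, 0.12, 0, 0, 0, 1],
    [0.002, 0, 0.125, 0, 0, 0, 1],
    [0.002, 0, 0.13, 0, 0, 0, 1],
    [0.002, 0, 0.135, 0, 0, 0, 1],
    [0.002, 0, 0.14, 0, 0, 0, 1],
    [0.002, 0, 0.145, 0, 0, 0, 1],
    [0.002, 0, 0.15, 0, 0, 0, 1],
  ],
)

```text
time_s: 6.38
position: [0.5913, -0.1472, 0.0854]
tcp_rot: [[0.003, 1.0, 0.0], [1.0, -0.003, -0.001], [-0.001, 0.0, -1.0]]
force: [-3.2, -3.2, 2.1]
opening: 0.542
grasp_force: 30.0
```

step_arm(
  steps=[
    [-0.002, -0.002, 0.02, 0, 0, 0, 1],
    [-0.002, -0.002, 0.04, 0, 0, 0, 1],
    [-0.002, -0.002, 0.06, 0, 0, 0, 1],
    [-0.002, -0.002, 0.08, 0, 0, 0, 1],
    [-0.002, -0.002, 0.1, 0, 0, 0, 1],
    [-0.002, -0.002, 0.115, 0, 0, 0, 1],
    [-0.002, -0.002, 0.122, 0, 0, 0, 1],
    [-0.002, -0.002, 0.122, 0, 0, 0, 1],
  ],
)

```text
time_s: 7.05
position: [0.5908, -0.1472, 0.0476]
tcp_rot: [[0.003, 1.0, -0.0], [1.0, -0.003, 0.0], [0.0, -0.0, -1.0]]
force: [-1.5, -1.6, -0.2]
opening: 0.541
grasp_force: 30.0
```

step_arm(
  steps=[
    [0, 0, 0.004, 0, 0, 0, 1],
    [0, 0, 0.004, 0, 0, 0, 1],
  ],
)

```text
time_s: 7.22
position: [0.5907, -0.1472, 0.0476]
tcp_rot: [[0.003, 1.0, 0.0], [1.0, -0.003, 0.0], [0.0, 0.0, -1.0]]
force: [-2.4, -0.7, 5.8]
opening: 0.54
grasp_force: 30.0
```

step_arm(
  steps=[
    [0, 0, -0.002, 0, 0, 0, -1],
    [0, 0, -0.002, 0, 0, 0, -1],
    [0, 0, -0.002, 0, 0, 0, -1],
    [0, 0, -0.002, 0, 0, 0, -1],
    [0, 0, -0.12, 0, 0, 0, -1],
    [0, 0, -0.26, 0, 0, 0, -1],
    [0, 0, -0.4, 0, 0, 0, -1],
    [0, 0, -0.48, 0, 0, 0, -1],
  ],
)

```text
time_s: 7.88
position: [0.5924, -0.1478, 0.1947]
tcp_rot: [[0.003, 1.0, 0.005], [1.0, -0.003, -0.002], [-0.002, 0.005, -1.0]]
force: [0.2, 0.0, 1.0]
opening: 0.981
grasp_force: 0.0
```

step_arm(
  steps=[
    [0.41, -0.41, 0, 0, 0, 1, -1],
    [0.41, -0.41, 0, 0, 0, 1, -1],
    [0.41, -0.41, 0, 0, 0, 1, -1],
    [0.41, -0.41, 0, 0, 0, 1, -1],
    [0.41, -0.41, 0, 0, 0, 1, -1],
    [0.41, -0.41, 0, 0, 0, 1, -1],
    [0.41, -0.41, 0, 0, 0, 1, -1],
    [0.41, -0.41, 0, 0, 0, 1, -1],
  ],
)

```text
time_s: 8.55
position: [0.468, -0.0235, 0.1909]
tcp_rot: [[0.709, 0.705, 0.001], [0.705, -0.709, 0.0], [0.0, 0.0, -1.0]]
force: [0.5, -0.1, 0.9]
opening: 1.0
grasp_force: 0.0
```

step_arm(
  steps=[
    [0, 0, 0, 0, 0, 1, -1],
    [0, 0, 0, 0, 0, 1, -1],
    [0, 0, 0, 0, 0, 1, -1],
    [0, 0, 0, 0, 0, 1, -1],
    [0, 0, 0, 0, 0, 1, -1],
    [0, 0, 0, 0, 0, 1, -1],
    [0, 0, 0, 0, 0, 1, -1],
    [0, 0, 0, 0, 0, 1, -1],
  ],
)

```text
time_s: 9.22
position: [0.4682, -0.0241, 0.1907]
tcp_rot: [[1.0, -0.003, 0.0], [-0.003, -1.0, 0.0], [0.0, -0.0, -1.0]]
force: [-0.8, 0.3, 0.9]
opening: 1.0
grasp_force: 0.0
```

```bash
python3 - <<'E'
from rig import *
from h import *
s=read_state(); plan(s,(.467,-.0235,.15),-1.2)
c=capture("scene"); np.save("scene2.npy",c,allow_pickle=True)
a=cv2.resize(c["image"][150:300,170:370],None,fx=4,fy=4,interpolation=cv2.INTER_CUBIC)
cv2.imwrite("pics/s2.png",a[:,:,::-1])
E
```

```text
shift [-0.0041 -0.002   0.1356] turn [-0.    -0.     0.023] | pos [ 0.4682 -0.0241  0.1907] j [-16.6  23.4 107.4   0.   49.1  73.5] t 9.22
```

View pics/s2.png

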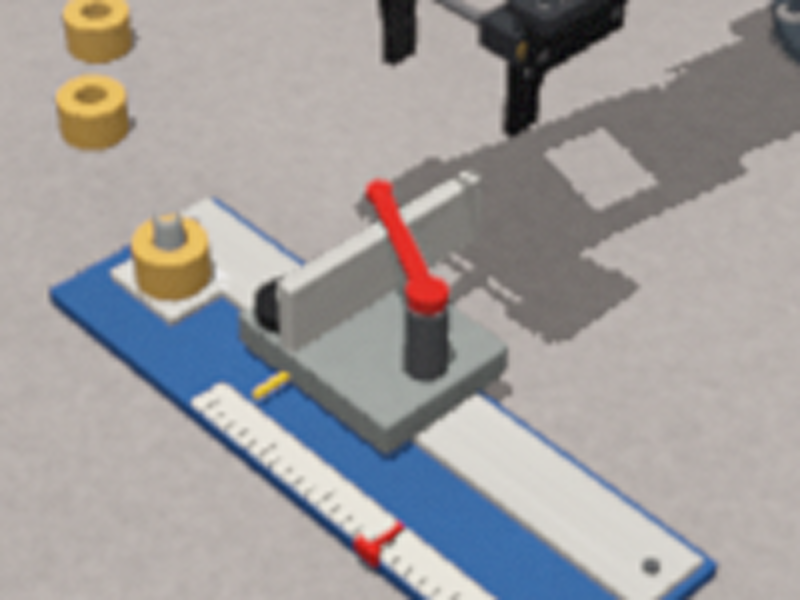

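The crop shows the sleeve seated flat on the shaft's seat (crop (172,260)), with the shaft top protruding. The open gripper is near the fin's near end (465,185). Next I descend and pinch.

step_arm(
  steps=[
    [-0.003, -0.001, 0.12, 0, 0, 0.022, -1],
    [-0.003, -0.001, 0.24, 0, 0, 0.022, -1],
    [-0.003, -0.001, 0.342, 0, 0, 0.022, -1],
    [-0.003, -0.001, 0.342, 0, 0, 0.022, 0.3],
    [-0.003, -0.001, 0.342, 0, 0, 0.022, 0.66],
    [-0.003, -0.001, 0.342, 0, 0, 0.022, 0.66],
    [-0.003, -0.001, 0.342, 0, 0, 0.022, 0.66],
    [-0.003, -0.001, 0.342, 0, 0, 0.022, 0.66],
  ],
)

```text
time_s: 9.93
position: [0.4685, -0.024, 0.0901]
tcp_rot: [[1.0, -0.02, 0.004], [-0.02, -1.0, -0.001], [0.004, 0.001, -1.0]]
force: [0.1, -0.5, 0.7]
opening: 0.705
grasp_force: 0.0
```

step_arm(
  steps=[
    [0, 0, 0, 0, 0, 0, 0.66],
    [0, 0, 0, 0, 0, 0, 0.66],
    [0, 0, 0, 0, 0, 0, 0.7],
  ],
)

```text
time_s: 10.18
position: [0.4675, -0.0238, 0.089]
tcp_rot: [[1.0, -0.02, 0.002], [-0.02, -1.0, -0.0], [0.002, 0.0, -1.0]]
force: [-0.2, 0.5, 0.3]
opening: 0.48
grasp_force: 0.0
```

step_arm(
  steps=[
    [0, 0, 0, 0, 0, 0, 0.7],
    [0, 0, 0, 0, 0, 0, 0.7],
    [0, 0, 0, 0, 0, 0, 0.7],
    [0, 0, 0, 0, 0, 0, 0.7],
    [0, 0, 0, 0, 0, 0, 0.7],
    [0, 0, 0, 0, 0, 0, 0.7],
  ],
)

```text
time_s: 10.68
position: [0.4671, -0.024, 0.0881]
tcp_rot: [[1.0, -0.02, -0.0], [-0.02, -1.0, -0.0], [-0.0, 0.0, -1.0]]
force: [-0.1, -2.4, 0.1]
opening: 0.159
grasp_force: 1.0
```

step_arm(
  steps=[
    [0, -0.05, 0, 0, 0, 0, 0.71],
    [0, -0.1, 0, 0, 0, 0, 0.71],
    [0, -0.15, 0, 0, 0, 0, 0.71],
    [0, -0.2, 0, 0, 0, 0, 0.71],
    [0, -0.25, 0, 0, 0, 0, 0.71],
    [0, -0.3, 0, 0, 0, 0, 0.71],
    [0, -0.35, 0, 0, 0, 0, 0.71],
    [0, -0.38, 0, 0, 0, 0, 0.71],
  ],
)

```text
time_s: 11.35
position: [0.4695, 0.0909, 0.0881]
tcp_rot: [[1.0, -0.019, 0.0], [-0.019, -1.0, -0.001], [0.0, 0.001, -1.0]]
force: [-0.2, -4.6, -0.2]
opening: 0.146
grasp_force: 2.1
```

step_arm(
  steps=[
    [0, 0, 0, 0, 0, 0, 0.71],
    [0, 0, 0, 0, 0, 0, 0.71],
  ],
)

```text
time_s: 11.52
position: [0.4693, 0.0903, 0.0882]
tcp_rot: [[1.0, -0.019, -0.0], [-0.019, -1.0, -0.0], [-0.0, 0.0, -1.0]]
force: [-0.5, -2.6, -0.3]
opening: 0.141
grasp_force: 1.4
```

```bash
cat >>h.py <<'E'
def crop(c,x0,y0,x1,y1,f,name):
    cv2.imwrite("pics/"+name,cv2.resize(c["image"][y0:y1,x0:x1],None,fx=f,fy=f,interpolation=cv2.INTER_CUBIC)[:,:,::-1])
def marks(c,box):
    for n,lo,hi in(("yellow",(20,110,100),(35,255,255)),("red",(0,120,90),(8,255,255))):
        hsv=cv2.cvtColor(c["image"],cv2.COLOR_RGB2HSV); x0,y0,x1,y1=box
        m=cv2.inRange(hsv,np.array(lo),np.array(hi))[y0:y1,x0:x1]
        k,l,st,ce=cv2.connectedComponentsWithStats(m)
        for i in range(1,k):
            if st[i,4]>3:
                v,u=np.nonzero(l==i); u=u+x0;v=v+y0
                print(n,st[i,4],ce[i]+[x0,y0],"pts",sorted(zip(u.tolist(),v.tolist()))[:60])
E
python3 - <<'E'
from rig import *
from h import *
print(read_state()["position"],read_state()["force"])
c=capture("scene"); np.save("scene3.npy",c,allow_pickle=True); marks(c,(250,265,310,305))
t=capture("top"); np.save("top3.npy",t,allow_pickle=True); marks(t,(235,155,270,182))
a=cv2.resize(c["image"][195:325,215:365],None,fx=4,fy=4,interpolation=cv2.INTER_CUBIC)
cv2.imwrite("pics/s3.png",a[:,:,::-1])
E
```

```text
[0.46930515 0.09026455 0.08815716] [-0.4806753  -2.64486351 -0.29271069]
yellow 25 [272.04 272.36] pts [(268, 274), (268, 275), (268, 276), (269, 274), (269, 275), (270, 273), (270, 274), (270, 275), (271, 272), (271, 273), (271, 274), (272, 272), (272, 273), (273, 271), (273, 272), (273, 273), (274, 269), (274, 270), (274, 271), (274, 272), (275, 269), (275, 270), (275, 271), (276, 270), (276, 271)]
red 38 [263.28947368 285.63157895] pts [(259, 284), (259, 285), (259, 286), (260, 284), (260, 285), (260, 286), (260, 287), (261, 285), (261, 286), (261, 287), (261, 288), (262, 285), (262, 286), (262, 287), (262, 288), (262, 289), (263, 285), (263, 286), (263, 287), (263, 288), (263, 289), (263, 290), (264, 285), (264, 286), (264, 287), (264, 288), (264, 289), (265, 284), (265, 285), (266, 283), (266, 284), (266, 285), (267, 283), (267, 284), (268, 282), (268, 283), (269, 281), (269, 282)]
yellow 6 [251.5 172. ] pts [(251, 171), (251, 172), (251, 173), (252, 171), (252, 172), (252, 173)]
red 17 [248.17647059 163.47058824] pts [(246, 162), (247, 161), (247, 162), (248, 161), (248, 162), (248, 163), (248, 164), (248, 165), (248, 166), (248, 167), (248, 168), (248, 169), (249, 161), (249, 162), (249, 163), (250, 161), (250, 162)]
```

View pics/s3.png

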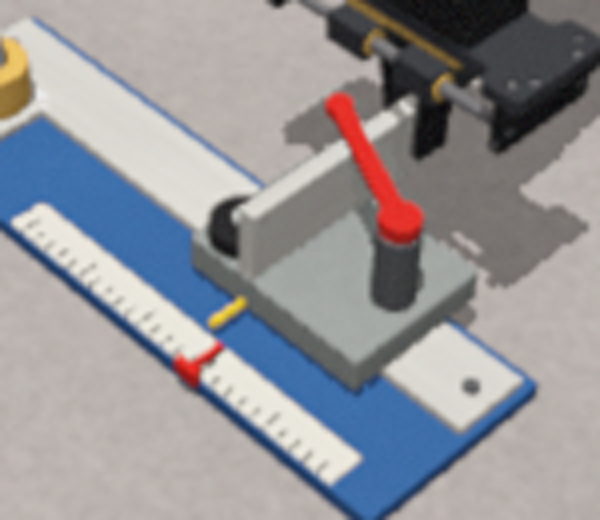

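The crop shows the leg drawn most of the way out. The pointer (crop (227,312)) is still short of the red bar (205,355), and the fingers hold the near end of the fin. I work out the remaining gap by weighted centroids.

```bash
cat >>h.py <<'E'
def gap(t,s,yr):
    "mark y minus pointer y along the gauge (mm); yr: pointer image boxes"
    g=np.array([.020,.9998,0])
    def wc(c,box,kind):
        x0,y0,x1,y1=box; a=c["image"][y0:y1,x0:x1].astype(float)
        w=a[...,0]-a[...,1] if kind=="r" else np.minimum(a[...,0],a[...,1])-a[...,2]
        w=np.clip(w-25,0,None); v,u=np.mgrid[y0:y1,x0:x1]
        return np.array([(w*u).sum(),(w*v).sum()])/w.sum(),w.sum()
    for n,c,rb,yb in(("top",t,(244,164,253,171),yr[0]),("scene",s,(264,280,273,287),yr[1])):
        r,wr=wc(c,rb,"r"); y,wy=wc(c,yb,"y")
        R=onz(c,r,.018); P=onz(c,y,.026); print(n,"red",r.round(2),R.round(4),"ptr",y.round(2),P.round(4),"gap mm",((R-P)@g*1e3).round(2),int(wr),int(wy))
E
python3 - <<'E'
from h import *
gap(load("top3"),load("scene3"),((247,169,257,176),(264,266,279,279)))
t=load("top3")["image"].astype(int)
for r in range(163,176): print(r,[tuple(x) for x in t[r,246:255].tolist()])
E
```

```text
top red [248.19 166.39] [0.6425 0.0987 0.018 ] ptr [251.57 171.72] [0.6237 0.0878 0.026 ] gap mm 11.31 724 512
scene red [266.75 283.27] [0.6395 0.0947 0.018 ] ptr [271.63 272.54] [0.6148 0.0848 0.026 ] gap mm 10.37 1940 2124
163 [(149, 136, 139), (168, 101, 98), (194, 80, 72), (179, 98, 95), (162, 142, 141), (162, 157, 160), (180, 183, 185), (185, 184, 176), (179, 177, 170)]
164 [(207, 213, 208), (185, 155, 147), (205, 89, 81), (210, 157, 149), (196, 204, 198), (184, 189, 185), (236, 236, 228), (212, 209, 196), (197, 193, 181)]
165 [(228, 229, 216), (186, 161, 149), (186, 62, 57), (224, 172, 160), (217, 220, 206), (200, 197, 188), (241, 238, 230), (211, 207, 194), (198, 192, 180)]
166 [(228, 227, 215), (187, 159, 148), (186, 61, 56), (224, 174, 161), (234, 237, 226), (229, 226, 213), (237, 235, 228), (231, 227, 215), (228, 226, 212)]
167 [(233, 234, 222), (205, 182, 169), (185, 60, 53), (220, 167, 157), (238, 240, 232), (236, 234, 226), (235, 234, 226), (235, 232, 222), (236, 234, 227)]
168 [(238, 240, 232), (224, 204, 192), (182, 55, 48), (221, 171, 159), (238, 240, 234), (237, 236
[... 408 characters left out ...]
5), (122, 134, 155), (98, 112, 141), (115, 123, 135), (211, 188, 107), (212, 182, 86), (86, 97, 122), (96, 109, 139)]
172 [(28, 65, 131), (31, 68, 135), (31, 69, 134), (25, 68, 137), (47, 81, 125), (198, 175, 98), (210, 174, 68), (11, 39, 100), (28, 68, 135)]
173 [(36, 74, 136), (38, 76, 138), (32, 67, 133), (25, 65, 134), (47, 79, 124), (196, 172, 94), (213, 176, 65), (13, 43, 101), (36, 70, 138)]
174 [(39, 76, 136), (36, 71, 136), (120, 131, 160), (179, 181, 185), (175, 179, 182), (211, 200, 172), (188, 169, 127), (22, 49, 105), (37, 75, 139)]
175 [(37, 74, 139), (28, 66, 135), (154, 160, 173), (230, 227, 213), (223, 220, 210), (214, 213, 205), (157, 158, 153), (18, 44, 94), (40, 75, 140)]
```

step_arm(
  steps=[
    [0, -0.018, 0, 0, 0, 0, 0.71],
    [0, -0.036, 0, 0, 0, 0, 0.71],
    [0, -0.036, 0, 0, 0, 0, 0.71],
    [0, -0.036, 0, 0, 0, 0, 0.71],
  ],
)

```text
time_s: 11.95
position: [0.4696, 0.101, 0.0882]
tcp_rot: [[1.0, -0.02, -0.0], [-0.02, -1.0, 0.0], [-0.0, -0.0, -1.0]]
force: [0.8, -2.6, 1.6]
opening: 0.143
grasp_force: 1.5
```

```bash
python3 - <<'E'
from rig import *
from h import *
s=read_state(); print(s["position"],s["force"],s["opening"],s["grasp_force"],s["time_s"])
t,c=capture("top"),capture("scene"); np.save("top4.npy",t,allow_pickle=True)
gap(t,c,((243,170,253,176),(268,270,286,284)))
E
```

```text
[0.46955134 0.10102452 0.08817712] [ 0.76568674 -2.5601764   1.56171744] 0.14308163464104853 1.4516551233100472 11.95
top red [248.18 166.43] [0.6424 0.0988 0.018 ] ptr [247.95 171.79] [0.6238 0.0992 0.026 ] gap mm -0.06 736 439
scene red [266.76 283.26] [0.6395 0.0947 0.018 ] ptr [275.24 274.97] [0.6142 0.0955 0.026 ] gap mm -0.28 1948 2108
```

step_arm(
  steps=[
    [0.03, 0, 0, 0, 0, 0, 0.71],
    [0.06, 0, 0, 0, 0, 0, 0.71],
    [0.09, 0, 0, 0, 0, 0, 0.71],
    [0.12, 0, 0, 0, 0, 0, 0.71],
    [0.15, 0, 0, 0, 0, 0, 0.71],
    [0.18, 0, 0, 0, 0, 0, 0.71],
    [0.2, 0, 0, 0, 0, 0, 0.71],
    [0.2, 0, 0, 0, 0, 0, 0.71],
  ],
)

```text
time_s: 12.72
position: [0.5324, 0.0996, 0.0882]
tcp_rot: [[1.0, -0.02, 0.004], [-0.02, -1.0, -0.0], [0.004, 0.0, -1.0]]
force: [0.4, -3.0, -2.1]
opening: 0.144
grasp_force: 1.7
```

```bash
python3 - <<'E'
from rig import *
from h import *
s=read_state(); print(s["position"],s["force"],s["opening"],s["grasp_force"],s["time_s"])
t,c=capture("top"),capture("scene")
gap(t,c,((243,170,253,176),(268,270,286,284)))
E
```

```text
[0.53235588 0.09964643 0.08821292] [ 0.35944392 -3.02151646 -2.13872681] 0.14442255307242066 1.709156599608832 12.7167
top red [248.19 166.37] [0.6426 0.0987 0.018 ] ptr [nan nan] [nan nan nan] gap mm nan 727 0
scene red [266.75 283.27] [0.6395 0.0947 0.018 ] ptr [275.2  274.93] [0.6142 0.0953 0.026 ] gap mm -0.15 1968 2117h.py:50: RuntimeWarning: invalid value encountered in divide
  return np.array([(w*u).sum(),(w*v).sum()])/w.sum(),w.sum()
```

step_arm(
  steps=[
    [0.01, 0, 0, 0, 0, 0, 0.71],
    [0.02, 0, 0, 0, 0, 0, 0.71],
    [0.03, 0, 0, 0, 0, 0, 0.71],
    [0.04, 0, 0, 0, 0, 0, 0.71],
    [0.04, 0, 0, 0, 0, 0, 0.71],
  ],
)

```text
time_s: 13.23
position: [0.5404, 0.0996, 0.088]
tcp_rot: [[1.0, -0.02, -0.003], [-0.02, -1.0, -0.0], [-0.003, 0.0, -1.0]]
force: [-3.4, -4.9, -0.4]
opening: 0.144
grasp_force: 2.2
```

step_arm(
  steps=[
    [0.007, 0, 0, 0, 0, 0, 0.71],
    [0.014, 0, 0, 0, 0, 0, 0.71],
    [0.014, 0, 0, 0, 0, 0, 0.71],
  ],
)

```text
time_s: 13.48
position: [0.5449, 0.0995, 0.0881]
tcp_rot: [[1.0, -0.02, -0.002], [-0.02, -1.0, -0.0], [-0.002, 0.0, -1.0]]
force: [-2.9, -3.5, -1.2]
opening: 0.146
grasp_force: 2.0
```

```bash
python3 - <<'E'
from rig import *
from h import *
s=read_state(); print(s["position"],s["force"],s["opening"],s["grasp_force"],s["time_s"])
t,c=capture("top"),capture("scene"); np.save("scene5.npy",c,allow_pickle=True)
gap(t,c,((243,170,253,176),(268,270,286,284)))
a=cv2.resize(c["image"][180:325,215:365],None,fx=4,fy=4,interpolation=cv2.INTER_CUBIC)
cv2.imwrite("pics/s5.png",a[:,:,::-1])
E
```

```text
[0.54493348 0.09950445 0.08805239] [-2.90331    -3.46610701 -1.18768248] 0.14645485105275166 1.985659602432861 13.4833
top red [248. 164.] [0.6503 0.0992 0.018 ] ptr [nan nan] [nan nan nan] gap mm nan 35 0
scene red [266.75 283.27] [0.6395 0.0947 0.018 ] ptr [275.24 274.97] [0.6142 0.0955 0.026 ] gap mm -0.28 1967 2133h.py:50: RuntimeWarning: invalid value encountered in divide
  return np.array([(w*u).sum(),(w*v).sum()])/w.sum(),w.sum()
```

View pics/s5.png

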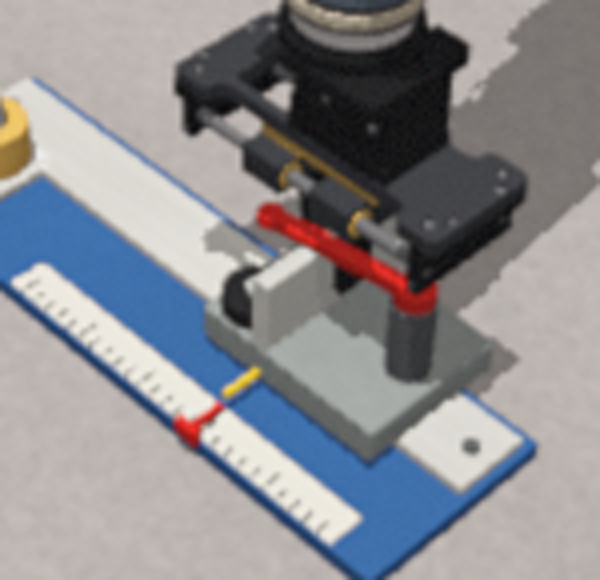

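The crop shows the lever swung round by the fingers, from pivot (417,293) to tip (270,215), and nearly closed. The pointer (242,382) is in line with the red bar. I push on to the stop.

step_arm(
  steps=[
    [0.007, 0, 0, 0, 0, 0, 0.71],
    [0.014, 0, 0, 0, 0, 0, 0.71],
    [0.014, 0, 0, 0, 0, 0, 0.71],
  ],
)

```text
time_s: 13.83
position: [0.5476, 0.0995, 0.0879]
tcp_rot: [[1.0, -0.019, -0.006], [-0.019, -1.0, -0.0], [-0.006, 0.0, -1.0]]
force: [-6.4, -3.0, 1.2]
opening: 0.15
grasp_force: 4.9
```

step_arm(
  steps=[
    [0.007, 0, 0, 0, 0, 0, 0.71],
    [0.014, 0, 0, 0, 0, 0, 0.71],
    [0.014, 0, 0, 0, 0, 0, 0.71],
  ],
)

```text
time_s: 14.08
position: [0.5478, 0.0997, 0.0877]
tcp_rot: [[1.0, -0.018, -0.014], [-0.018, -1.0, -0.0], [-0.014, 0.0, -1.0]]
force: [-13.2, -3.8, 6.8]
opening: 0.147
grasp_force: 8.1
```

```bash
cat >>h.py <<'E'
def lever(c):
    x0,y0,x1,y1=270,215,335,265
    hsv=cv2.cvtColor(c["image"],cv2.COLOR_RGB2HSV); m=np.zeros(hsv.shape[:2],bool)
    m[y0:y1,x0:x1]=(cv2.inRange(hsv,np.array((0,150,60)),np.array((8,255,255)))>0)[y0:y1,x0:x1]
    v,u=np.nonzero(m); P=np.array([onz(c,(a,b),.106)[:2] for a,b in zip(u,v)])
    # free tip (smallest y) and hub (largest y): centres from the extreme ends
    y=P[:,1]; tip=P[y<y.min()+.014].mean(0); hub=P[y>y.max()-.024].mean(0)
    d=hub-tip; L=np.linalg.norm(d)
    print("tip",tip.round(4),"hub",hub.round(4),"L",L.round(4),"lean to +x rad",(np.arctan2(-d[0],d[1])+.020).round(3))
E
python3 - <<'E'
from rig import *
from h import *
s=read_state(); print(s["position"],s["force"],s["opening"],s["grasp_force"],s["time_s"])
lever(load("scene5"));c=capture("scene"); lever(c)
gap(c,c,((268,270,286,284),(268,270,286,284)))
E
```

```text
[0.5478022  0.09967797 0.08770515] [-13.18016886  -3.81292082   6.78724987] 0.1470611679359402 8.090526773812599 14.0833
tip [0.5698 0.0712] hub [0.5614 0.1671] L 0.0963 lean to +x rad 0.107
tip [0.575  0.0724] hub [0.5623 0.1683] L 0.0968 lean to +x rad 0.152
top red [nan nan] [nan nan nan] ptr [275.21 275.11] [0.6145 0.0957 0.026 ] gap mm nan 0 2123
scene red [266.76 283.27] [0.6395 0.0947 0.018 ] ptr [275.21 275.11] [0.6145 0.0957 0.026 ] gap mm -0.53 1975 2123h.py:50: RuntimeWarning: invalid value encountered in divide
  return np.array([(w*u).sum(),(w*v).sum()])/w.sum(),w.sum()
```

step_arm(
  steps=[
    [0.003, 0.001, 0, 0, 0, 0, 0.71],
    [0, 0.001, 0, 0, 0, 0, 0.9],
    [-0.003, 0.001, 0, 0, 0, 0, 1],
    [-0.003, 0.001, 0, 0, 0, 0, 1],
    [-0.003, 0.001, 0, 0, 0, 0, 1],
    [-0.003, 0.001, 0, 0, 0, 0, 1],
    [-0.003, 0.001, 0, 0, 0, 0, 1],
  ],
)

```text
time_s: 14.72
position: [0.5478, 0.0994, 0.0877]
tcp_rot: [[1.0, -0.019, -0.012], [-0.019, -1.0, -0.0], [-0.012, 0.0, -1.0]]
force: [-9.8, -2.8, 4.2]
opening: 0.135
grasp_force: 33.7
```

```bash
python3 - <<'E' 2>/dev/null
from rig import *
from h import *
s=read_state(); print(s["position"],s["force"],s["opening"],s["grasp_force"],s["time_s"])
c=capture("scene"); lever(c)
gap(c,c,((268,270,286,284),(268,270,286,284)))
crop(c,195,170,345,310,4,"s6.png")
E
```

```text
[0.54778065 0.09944573 0.08773022] [-9.80219542 -2.79325566  4.19581135] 0.13468569385775997 33.67626769642811 14.7167
tip [0.575  0.0724] hub [0.5622 0.1684] L 0.0968 lean to +x rad 0.153
top red [nan nan] [nan nan nan] ptr [275.22 275.16] [0.6146 0.0958 0.026 ] gap mm nan 0 2156
scene red [266.75 283.27] [0.6395 0.0947 0.018 ] ptr [275.22 275.16] [0.6146 0.0958 0.026 ] gap mm -0.65 1971 2156
```

View pics/s6.png

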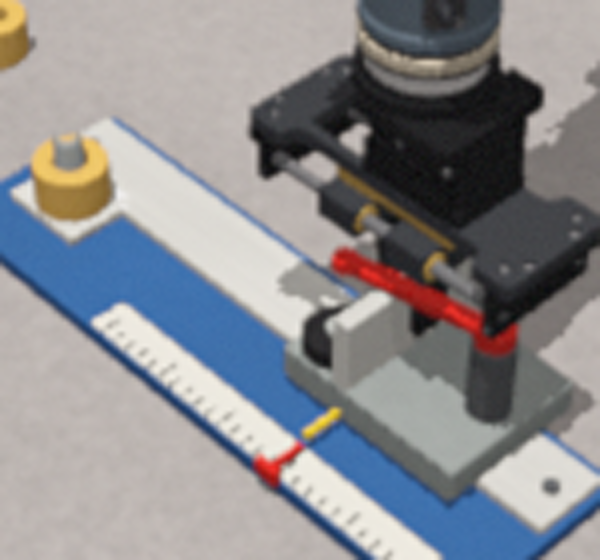

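step_arm(
  steps=[
    [0, 0.0015, 0, 0, 0, 0, 1],
    [0, 0.0015, 0, 0, 0, 0, 1],
    [0, 0.0015, 0, 0, 0, 0, 1],
  ],
)

```text
time_s: 15.02
position: [0.5477, 0.099, 0.0877]
tcp_rot: [[1.0, -0.019, -0.012], [-0.019, -1.0, -0.0], [-0.012, 0.0, -1.0]]
force: [-10.4, -3.7, 5.4]
opening: 0.141
grasp_force: 33.7
```

```bash
python3 - <<'E' 2>/dev/null
from rig import *
from h import *
s=read_state(); print(s["position"],s["force"],s["opening"],s["grasp_force"],s["time_s"])
c=capture("scene"); lever(c)
gap(c,c,((268,270,286,284),(268,270,286,284)))
print(hand_in())
E
```

```text
[0.54774146 0.09904233 0.08771126] [-10.44002701  -3.6796086    5.41398865] 0.14093117868858882 33.658437804551795 15.0167
tip [0.575  0.0718] hub [0.5618 0.1678] L 0.0969 lean to +x rad 0.156
top red [nan nan] [nan nan nan] ptr [275.2  274.97] [0.6143 0.0954 0.026 ] gap mm nan 0 2091
scene red [266.76 283.26] [0.6394 0.0947 0.018 ] ptr [275.2  274.97] [0.6143 0.0954 0.026 ] gap mm -0.21 1974 2091
the job is handed in; nothing more can be done
None
```

The job is handed in at 15 s: the sleeve sits flat on the base and is released, the arm is gripping the leg with the pointer within about 0.3 mm of the red mark, and the lever is pushed against its stop.

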